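# Put the optics back in their storage nests

## Robot

A 6-joint arm with a two-finger parallel gripper is mounted at the origin on the work surface. World frame = base frame: x ahead of the robot, y to its left, z up, the work surface at z = 0. Lengths are in m, angles in degrees, forces in N, time in s.
With the tool pointing down it reaches from about 0.375 to 0.75 m from the base axis. Payload 9 kg.
Tool frame: the origin (TCP) lies midway between the tips of the shut fingers; the grasp point (between the pads) lies 19 mm behind it; z points along the fingers, y is the direction in which the jaws open and shut (so a half turn about z gives the same grasp; the last joint's range is limited). The gripper opens to 85 mm and grips with 20 to 120 N. Pads are 22 mm wide; open, the fingers measure 114 mm over their backs; the gripper's body (76 mm by 85 mm) begins 54 mm behind the grasp point. The pads swing forward as they close: fully open they stand 13 mm farther back than shut.
Start: joints at [58.001, 5.964, 5.575, 89.605, 0, 77.527], TCP at [0.201, 0.566, 0.231] pointing down, gripper open.
Joint ranges: [-171.21, 171.21], [-48.23, 106.86], [-62.78, 66.21], [-105.2, 120.99], [-86.42, 89.51], [-180, 180]. Speed limits (degrees/s): [127.2, 127.2, 147.25, 180, 180, 180].

## Interface

Orientations are given as [roll, pitch, yaw] about the fixed x, y, z axes, in that order (R = Rz(yaw) Ry(pitch) Rx(roll)).
In Python, from rig import get_obs, read_camera, job_done gives the robot as it stands. The module is installed in compiled form; this text tells all that it offers.
- The arm moves only by the tool play_rows, never from a script. Its argument "targets" is a list of rows, each an object of numbers: "x", "y", "z": the shift along the world's x, y, z in units of 0.03 m (1.0 is 0.03 m); "rx", "ry", "rz": the turn, a rotation vector about the world's x, y, z in units of 0.15 rad (1.0 is 0.15 rad); "jaw": the gripper's target within -1 to 1 (fully open at 1, half-way at 0, shut at -1). In form: [{"x": .., "y": .., "z": .., "rx": .., "ry": .., "rz": .., "jaw": ..}, ...]. A call has 1 to 8 rows; each row shifts and turns the commanded pose from where the row before left it; what a row does not reach is not made up. A row lasts 1/8 s, in which the tool goes at most 62.5 mm and 10.7 degrees, less where a joint would pass 70% of its speed; a pose out of reach is approached as far as the arm can. A call with a number of a shift or a turn outside -1 to 1 is refused whole. A call with a gripper value outside its range is refused whole. The fingers move at their own pace and stop on an object; "newtons" is the grip in N (left out, the last holds). Time passes only in rows, so rows that do not move let the fingers close. It gives the time, the measured TCP pose, the force and the opening at its end, in the units of the state.
- get_obs(): the state, without advancing time (a new reading comes with each control period).
- read_camera(name): name is "scene" or "top" or "wrist"; returns a dict with "pixels" (384x512x3 uint8, red, green, blue), "camera_matrix" (3x3 intrinsics, pixels), "k1" (the pictures are not rectified: a ray, as slopes to the right and down, at radius r is drawn at 1 + k1 r^2 times it, then the intrinsics apply), "rvec" (rotation vector, rad) and "tvec" (3), from world to camera coordinates, as OpenCV has them; the wrist camera has in their place "hand_eye" (4x4, takes a point from camera to tool coordinates, whose origin is the TCP and whose axes are the flange's). Camera axes: x right, y down, z forward; pixel columns grow to the right and rows downward; lengths in m; the calibration is good to about 2 mm. A picture is of the moment at which its call begins: read the wrist's pose just before it. There is no depth.
- job_done(): hands the job in, once; it reports no verdict.
The state is a dict: "time_s": time; "joint_pos": joint angles; "dq": joint speeds; "joint_torque": joint torques, N m; "position": TCP position; "tool_rot": TCP orientation; "contact_force": force on the tool from outside, world axes, zero at the start; "torque": the same for the moment, N m; "gripper_width": opening from 0.0 (shut) to 1.0 (fully open).
Only numpy, scipy, OpenCV 4.12 (cv2) and the standard library are available. Lean on these libraries where they do the work, as an engineer would, in place of code of your own. Each camera call takes 0.05 s, during which the arm holds its last target.

## Task

Put each of the four loose optical parts away in the storage nest whose recess has its shape and size: the big round lens cell in the big round recess, the slim objective in the small round one, the filter cube in the square one and the slider bar in the long one. Each must end upright, flat on the floor of its recess and lined up with it; keep the parts upright, set them down gently instead of dropping them, and leave the bottle and the carton where they are.

Things in the scene. Friction and masses are not known exactly. Their poses are not given: they have to be found in the camera images.
- lens_cell: Loose lens cell: a dark steel cylinder standing upright, 56 mm in diameter, 34 mm high, a clear lens bulging 2 mm (look only) from its top; 110 to 225 g. Origin at the centre of its underside (its axis upright); z up; yaw is of no account. Grip it with the fingertips 8 mm or more above its underside, so that they clear the nest's rim.
- objective: Loose microscope objective: a bright steel barrel standing upright, nose up, 32 mm in diameter up to 32 mm height, then narrowing to 16 mm at its top, 48 mm high in all, a dark band round it; 85 to 170 g. Origin at the centre of its underside (its axis upright); z up; yaw is of no account. Grip it with the fingertips 8 mm or more above its underside, so that they clear the nest's rim.
- filter_cube: Loose filter cube: an aluminium block 44 x 44 mm and 38 mm high with a square window (black border, glass) on top and a black disc, 1 mm proud (look only), on its -x face; 100 to 200 g. Origin at the centre of its underside (its axis upright); x and y are normal to its side faces, z up. Grip it with the fingertips 8 mm or more above its underside, so that they clear the nest's rim.
- slider_bar: Loose filter slider: an aluminium bar 76 mm long (x), 28 mm wide (y) and 34 mm high (z), with two small round windows on top; 105 to 210 g. Origin at the centre of its underside (its axis upright); z up. Grip it with the fingertips 8 mm or more above its underside, so that they clear the nest's rim.
- lens_nest: Nest of the lens cell: a fixed matt black rectangular plate, 8 mm thick, lying on the bench, with a recess 5 mm deep in its top whose mid-grey floor is 3 mm above the bench. Plate 88 x 88 mm, round recess 72 mm in diameter. Origin at the centre of the plate's underside, right below the recess centre; z up; yaw is of no account.
- objective_nest: Nest of the objective: a fixed matt black rectangular plate, 8 mm thick, lying on the bench, with a recess 5 mm deep in its top whose mid-grey floor is 3 mm above the bench. Plate 64 x 64 mm, round recess 48 mm in diameter. Origin at the centre of the plate's underside, right below the recess centre; z up; yaw is of no account.
- cube_nest: Nest of the filter cube: a fixed matt black rectangular plate, 8 mm thick, lying on the bench, with a recess 5 mm deep in its top whose mid-grey floor is 3 mm above the bench. Plate 78 x 78 mm, square recess 60 x 60 mm, sides along the plate's x and y; the cube may go in at any quarter turn. Origin at the centre of the plate's underside, right below the recess centre; z up.
- slider_nest: Nest of the slider bar: a fixed matt black rectangular plate, 8 mm thick, lying on the bench, with a recess 5 mm deep in its top whose mid-grey floor is 3 mm above the bench. Plate 108 mm (x) x 60 mm (y), recess 92 mm (x) x 44 mm (y); the bar's length goes along x, either way round. Origin at the centre of the plate's underside, right below the recess centre; z up.
- bottle: Bystander: white plastic bottle (squat, black cap), 56 mm in diameter, 75 mm high, standing loose on the bench to the left of the work. Origin at the centre of its underside, z up. To be left alone.
- wipes_box: Bystander: closed cardboard carton of wipes, 120 (x) x 100 (y) x 55 mm high, loose on the bench to the right of the work. Origin at the centre of its underside, z up. To be left alone.
There are look-alikes about, which are no part of the job. What is shaped like the filter_cube but green is not meant.

How it is judged (in metres and radians):
At the end, for the whole second after the job is handed in: Each part in its own nest: origins within 13 mm horizontally, underside less than 6 mm above the nest's underside, upright within 0.08 rad, at rest (under 0.02 m/s, 0.2 rad/s); cube (any quarter turn) and slider (either way round) lined up with their recess within 0.35 rad (horizontal distance between lens_cell and lens_nest below 0.013 m and z of lens_cell in the frame of lens_nest below 0.006 m and angle between each of lens_cell, objective, filter_cube, slider_bar's own z axis and vertical below 0.08 rad and linear speed of each of lens_cell, objective, filter_cube, slider_bar below 0.02 m/s and angular speed of each of lens_cell, objective, filter_cube, slider_bar below 0.2 rad/s and horizontal distance between objective and objective_nest below 0.013 m and z of objective in the frame of objective_nest below 0.006 m and horizontal distance between filter_cube and cube_nest below 0.013 m and z of filter_cube in the frame of cube_nest below 0.006 m and horizontal distance between slider_bar and slider_nest below 0.013 m and z of slider_bar in the frame of slider_nest below 0.006 m and (angle between the x axis of filter_cube and the x axis of cube_nest, either way round below 0.35 rad or angle between the x axis of filter_cube and the y axis of cube_nest, either way round below 0.35 rad) and angle between the x axis of slider_bar and the x axis of slider_nest, either way round below 0.35 rad); the robot touches nothing.
It fails at once if an optical part is dropped or thrown: it moves faster than 0.6 m/s (a fall of about 18 mm) with no finger touching it ((linear speed of lens_cell above 0.6 m/s and contact force between lens_cell and the fingers below 0.05 N) or (linear speed of objective above 0.6 m/s and contact force between objective and the fingers below 0.05 N) or (linear speed of filter_cube above 0.6 m/s and contact force between filter_cube and the fingers below 0.05 N) or (linear speed of slider_bar above 0.6 m/s and contact force between slider_bar and the fingers below 0.05 N)).
It fails at once if an optical part is tipped more than 40 degrees from upright (angle between any of lens_cell, objective, filter_cube, slider_bar's own z axis and vertical above 0.7 rad).
It fails at once if the bottle is moved more than 30 mm or tipped over (distance of bottle from where it was at the start of the episode above 0.03 m or angle between bottle's own z axis and vertical above 0.5 rad).
It fails at once if the carton is moved more than 30 mm or tipped over (distance of wipes_box from where it was at the start of the episode above 0.03 m or angle between wipes_box's own z axis and vertical above 0.5 rad).
It also fails if it takes over 102 s, if anything falls off the work surface, if the arm or the gripper's body presses on something with over 40 N, if the wrist force passes 120 N, or if a joint passes its speed limit or range.

## Working session

There is one attempt and no reset: what is moved stays moved. The work goes in short steps, Python scripts to look and compute and a tool call to move; the robot and the scene stay as the last step left them, time stands still between calls to the robot, and variables do not carry over. Pictures are saved under pics/ and viewed, and the job is handed in when it is done.

Besides the shell and the picture viewer there is one more tool, called by a JSON object that holds its "name" and its "arguments", one argument or row to a line. play_rows: Moves the arm, as the interface text tells. Shifts and turns lie within -1 to 1; 1 stands for 0.03 m of shift or 0.15 rad of turn. Its arguments: {"type":"object","properties":{"targets":{"type":"array","items":{"type":"object","properties":{"x":{"type":"number"},"y":{"type":"number"},"z":{"type":"number"},"rx":{"type":"number"},"ry":{"type":"number"},"rz":{"type":"number"},"jaw":{"type":"number"}}}},"newtons":{"type":"number"}},"required":["targets"]}

```bash
mkdir -p pics; ls
cat > h.py <<'E'
import numpy as np, cv2
from rig import get_obs, read_camera
def grab(n,f=None):
    o=get_obs(); c=read_camera(n)
    if f: cv2.imwrite('pics/'+f,c['pixels'][:,:,::-1])
    np.save('pics/_'+n+'.npy',dict(c,obs=o),allow_pickle=True)
    return c
E
python3 - <<'E'
from h import *
from rig import *
print(get_obs())
for n in ['scene','top','wrist']:
    c=grab(n,n+'0.png')
    print(n,{k:np.round(v,4).tolist() for k,v in c.items() if k!='pixels'})
E
```

```text
pics
{'time_s': 0.0, 'joint_pos': array([ 5.79996641e+01,  5.99982196e+00,  5.52742321e+00,  8.96054862e+01,
       -1.85028974e-03,  7.75281836e+01]), 'dq': array([-0.01911197, -0.09280246, -0.08127194, -0.08942641, -0.09953734,
        0.00825771]), 'joint_torque': array([-1.46566810e-03, -5.56924796e+01,  5.03652728e+01,  1.66480383e-02,
       -3.01751516e-04,  3.54354984e-05]), 'position': array([0.20036723, 0.5651952 , 0.23051353]), 'tool_rot': array([-1.79923553e+02, -1.50133434e-02,  1.60471472e+02]), 'contact_force': array([ 0.11664768,  0.27849879, -0.22870909]), 'torque': array([-0.01435917, -0.00584178,  0.00030207]), 'gripper_width': 1.0002119090113855}
scene {'camera_matrix': [[361.9822, 0.0, 250.9748], [0.0, 361.9822, 187.8088], [0.0, 0.0, 1.0]], 'k1': -0.1127, 'rvec': [0.9977, 2.4596, -1.0549], 'tvec': [0.3735, -0.2049, 1.3626]}
top {'camera_matrix': [[401.1779, 0.0, 257.8322], [0.0, 401.1779, 188.2661], [0.0, 0.0, 1.0]], 'k1': 0.027, 'rvec': [2.1877, -2.1552, 0.1246], 'tvec': [-0.0238, 0.5, 1.0069]}
wrist {'camera_matrix': [[341.8358, 0.0, 259.9227], [0.0, 341.8358, 193.3648], [0.0, 0.0, 1.0]], 'k1': -0.0343, 'hand_eye': [[-0.0012, -0.9593, -0.2825, 0.0731], [1.0, -0.0012, -0.0002, 0.0001], [-0.0002, -0.2825, 0.9593, -0.1441], [0.0, 0.0, 0.0, 1.0]]}
```

View pics/scene0.png

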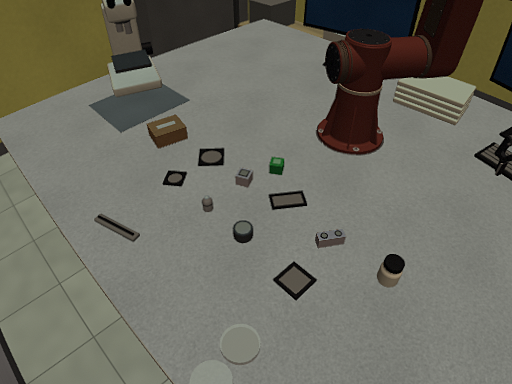

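View pics/top0.png

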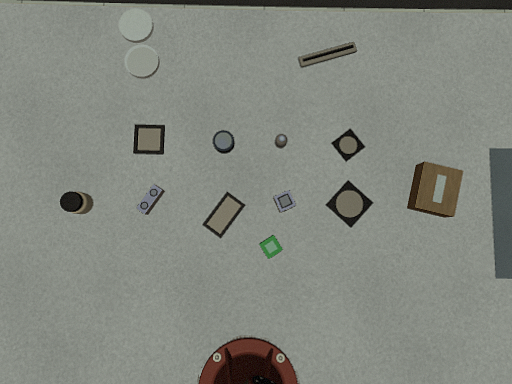

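View pics/wrist0.png

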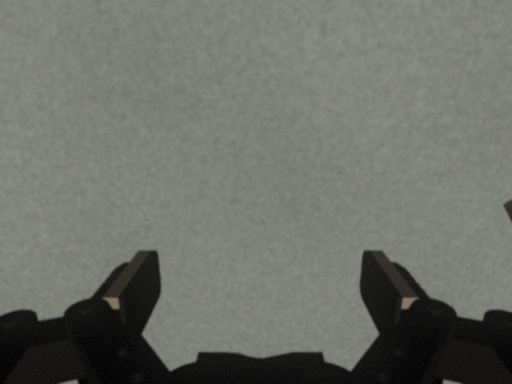

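```bash
cat >> h.py <<'E'
def load(n): return np.load('pics/_'+n+'.npy',allow_pickle=True).item()
def cast(c,px,z):
    px=np.array(px,float).reshape(-1,1,2)
    n=cv2.undistortPoints(px,c['camera_matrix'],np.array([c['k1'],0,0,0.]),criteria=(3,50,1e-10)).reshape(-1,2) if False else cv2.undistortPoints(px,c['camera_matrix'],np.array([c['k1'],0,0,0.])).reshape(-1,2)
    d=np.c_[n,np.ones(len(n))]
    if 'hand_eye' in c:
        from scipy.spatial.transform import Rotation as Ro
        o=c['obs']; R=Ro.from_euler('xyz',o['tool_rot'],degrees=True).as_matrix(); H=np.array(c['hand_eye'])
        C=R@H[:3,3]+o['position']; W=d@(R@H[:3,:3]).T
    else:
        R=cv2.Rodrigues(np.array(c['rvec'],float))[0]; C=-R.T@np.array(c['tvec']); W=d@R
    z=np.broadcast_to(np.asarray(z,float),(len(n),))
    return C+W*((z-C[2])/W[:,2])[:,None]
def project(c,P):
    return cv2.projectPoints(np.array(P,float).reshape(-1,1,3),np.array(c['rvec'],float),np.array(c['tvec'],float),c['camera_matrix'],np.array([c['k1'],0,0,0.]))[0].reshape(-1,2)
E
python3 - <<'E'
from h import *
c=load('top'); im=c['pixels'][:,:,::-1]
cr=im[120:265,125:380]
cv2.imwrite('pics/crop0.png',cv2.resize(cr,None,fx=3.1,fy=3.1,interpolation=cv2.INTER_CUBIC))
R=cv2.Rodrigues(np.array(c['rvec']))[0]; print('cam',-R.T@c['tvec'])
g=im.astype(int); gray=cv2.cvtColor(im,cv2.COLOR_BGR2GRAY)
dark=(gray<60).astype(np.uint8)
n,l,s,ce=cv2.connectedComponentsWithStats(dark)
for i in range(1,n):
    if s[i,4]>25: 
        cnt=cv2.findContours((l==i).astype(np.uint8),cv2.RETR_EXTERNAL,cv2.CHAIN_APPROX_NONE)[0][0]
        b=cv2.minAreaRect(cnt)
        print(s[i].tolist(),np.round(ce[i],1),[np.round(x,1).tolist() for x in b])
E
```

```text
cam [ 0.39143842 -0.00766111  1.05405652]
[44, 0, 468, 10, 2771] [335.6   3. ] [[277.5, 4.5], [9.0, 467.0], 90.0]
[303, 45, 51, 16, 153] [328.7  52.5] [[327.9, 52.7], [3.2, 51.9], 74.1]
[133, 125, 32, 29, 360] [148.8 139.1] [[148.5, 139.0], [28.0, 31.0], 90.0]
[332, 129, 33, 32, 297] [347.8 144.3] [[347.8, 144.4], [23.3, 23.6], 51.8]
[213, 131, 21, 22, 136] [223.8 144. ] [[223.0, 141.5], [21.0, 20.0], 90.0]
[275, 142, 11, 6, 27] [279.8 145. ] [[279.8, 144.8], [10.2, 4.6], 6.3]
[407, 162, 45, 55, 439] [418.5 191.8] [[421.4, 196.8], [61.4, 34.9], 62.6]
[326, 181, 47, 46, 519] [349.  203.4] [[349.0, 203.3], [33.7, 33.1], 41.6]
[146, 190, 18, 24, 68] [154.7 201.9] [[154.8, 201.7], [2.3, 28.6], 35.5]
[60, 192, 23, 20, 371] [ 71.1 201.4] [[71.0, 201.5], [19.0, 22.0], 90.0]
[83, 193, 10, 11, 26] [ 88.2 197.4] [[88.0, 197.4], [12.7, 3.8], 58.0]
[203, 192, 42, 46, 294] [223.3 214.3] [[223.5, 214.3], [22.4, 41.0], 36.9]
[199, 337, 97, 47, 2164] [248.1 367.1] [[247.0, 360.0], [96.0, 46.0], 0.0]
```

View pics/crop0.png

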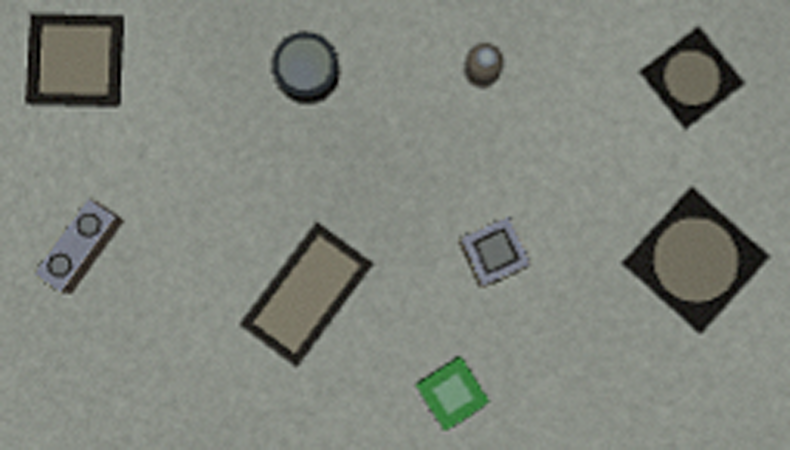

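Run:
```python
from h import *
c=load('top'); im=c['pixels'][:,:,::-1].copy()
gray=cv2.cvtColor(im,cv2.COLOR_BGR2GRAY)
S=6
def up(x0,y0,w,h): return cv2.resize(im[y0:y0+h,x0:x0+w],None,fx=S,fy=S,interpolation=cv2.INTER_CUBIC)
def topx(p,x0,y0): return (np.array(p)+0.5)/S-0.5+[x0,y0]
# nests
for n,(u,v),hw in [('cube',(149,139),24),('slider',(224,215),30),('obj',(348,145),24),('lens',(349,204),30)]:
    x0,y0=u-hw,v-hw; a=cv2.cvtColor(up(x0,y0,2*hw,2*hw),cv2.COLOR_BGR2GRAY)
    cs=cv2.findContours((a<75).astype(np.uint8),cv2.RETR_EXTERNAL,cv2.CHAIN_APPROX_NONE)[0]
    k=max(cs,key=cv2.contourArea); b=cv2.boxPoints(cv2.minAreaRect(k))
    W=cast(c,topx(b,x0,y0),0.008)[:,:2]; e=np.diff(np.r_[W,W[:1]],axis=0)
    print(n,'c',np.round(W.mean(0),4),'sides',np.round(np.hypot(*e.T),4),'ang',np.round(np.degrees(np.arctan2(e[:,1],e[:,0])),1))
def show(n,px,z,m=1): 
    pass
# parts: differ from bench colour
hsv=cv2.cvtColor(im,cv2.COLOR_BGR2HSV); 
bg=np.median(im[100:260,100:400].reshape(-1,3),0); print('bg',bg)
tiles=[]
for n,(u,v),hw in [('cube',(285,201),16),('slider',(150,199),22),('lens',(224,141),16),('obj',(281,140),13)]:
    x0,y0=u-hw,v-hw; a=up(x0,y0,2*hw,2*hw); d=np.abs(a.astype(float)-bg).max(2)
    lab=cv2.cvtColor(a,cv2.COLOR_BGR2LAB).astype(int)
    m=(np.abs(cv2.cvtColor(a,cv2.COLOR_BGR2GRAY).astype(float)-bg.mean())>22)|(np.hypot(lab[...,1]-128,lab[...,2]-128)>7)
    tiles.append(cv2.resize(np.hstack([a,cv2.cvtColor(m.astype(np.uint8)*255,cv2.COLOR_GRAY2BGR)]),(400,200)))
cv2.imwrite('pics/parts0.png',np.vstack([np.hstack(tiles[:2]),np.hstack(tiles[2:])]))
```

```text
cube c [0.6291 0.274 ] sides [0.0793 0.0818 0.0794 0.0812] ang [   0.9  -90.7 -179.6   89.2]
slider c [0.4328 0.0718] sides [0.1078 0.0603 0.1075 0.0597] ang [ -35.5 -125.9  144.2   54.4]
obj c [ 0.6228 -0.2534] sides [0.0665 0.0638 0.0662 0.0635] ang [ -51.1 -142.6  128.7   37.7]
lens c [ 0.4664 -0.2553] sides [0.0898 0.0889 0.0893 0.0883] ang [ -41.8 -132.1  137.9   48.2]
bg [134. 142. 137.]
```

View pics/parts0.png

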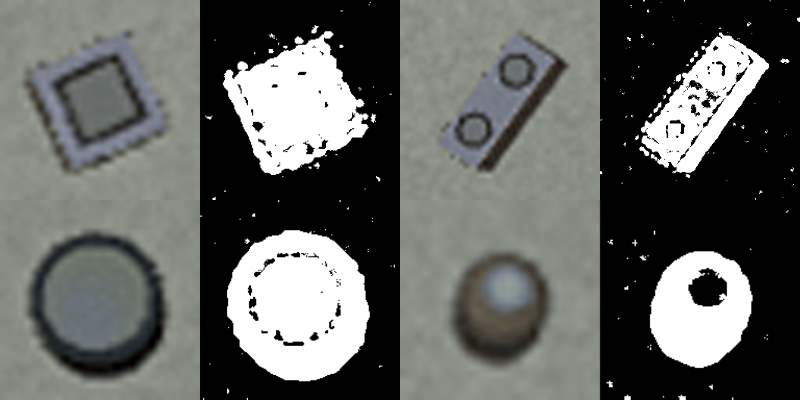

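Run:
```python
from h import *
c=load('top'); im=c['pixels'][:,:,::-1].copy()
S=6
def up(x0,y0,w,h): return cv2.resize(im[y0:y0+h,x0:x0+w],None,fx=S,fy=S,interpolation=cv2.INTER_CUBIC)
def topx(p,x0,y0): return (np.array(p)+0.5)/S-0.5+[x0,y0]
bg=np.array([134,142,137.])
def mask(a):
    lab=cv2.cvtColor(a,cv2.COLOR_BGR2LAB).astype(int)
    m=(np.abs(cv2.cvtColor(a,cv2.COLOR_BGR2GRAY).astype(float)-bg.mean())>22)|(np.hypot(lab[...,1]-128,lab[...,2]-128)>7)
    m=m.astype(np.uint8); m=cv2.morphologyEx(m,cv2.MORPH_OPEN,np.ones((5,5))); 
    return max(cv2.findContours(m,cv2.RETR_EXTERNAL,cv2.CHAIN_APPROX_NONE)[0],key=cv2.contourArea).reshape(-1,2)
for n,(u,v),hw,z in [('lens',(224,141),16,.017),('obj',(281,140),13,.016),('cube_out',(285,201),16,.019)]:
    x0,y0=u-hw,v-hw; k=mask(up(x0,y0,2*hw,2*hw)); W=cast(c,topx(k,x0,y0),z)[:,:2]
    r=cv2.minAreaRect((W*1000).astype(np.float32)); print(n,'rect mm',r)
# cube border
u,v,hw=285,201,16; x0,y0=u-hw,v-hw; a=cv2.cvtColor(up(x0,y0,32,32),cv2.COLOR_BGR2GRAY)
n,l,s,ce=cv2.connectedComponentsWithStats((a<98).astype(np.uint8))
for i in range(1,n):
  if s[i,4]>150:
    ys,xs=np.nonzero(l==i); W=cast(c,topx(np.c_[xs,ys],x0,y0),.038)[:,:2]; print('cube dark',s[i].tolist(),cv2.minAreaRect((W*1000).astype(np.float32)))
u,v,hw=150,199,22; x0,y0=u-hw,v-hw; a=cv2.cvtColor(up(x0,y0,44,44),cv2.COLOR_BGR2GRAY)
C=cv2.HoughCircles(a,cv2.HOUGH_GRADIENT,1,30,param1=80,param2=12,minRadius=14,maxRadius=32); print(C)
n,l,s,ce=cv2.connectedComponentsWithStats((a<95).astype(np.uint8))
P=[]
for i in range(1,n):
  if s[i,4]>100:
    x,y,w,h=s[i,:4]; p=topx([x+(w-1)/2,y+(h-1)/2],x0,y0); W=cast(c,p,.034)[0]; P.append(W); print('slider dark',s[i].tolist(),np.round(W,4))
```

```text
lens rect mm ((624.071533203125, 76.27891540527344), (63.5915412902832, 59.829593658447266), 46.546592712402344)
obj rect mm ((628.693359375, -74.56092071533203), (33.7691764831543, 39.91563415527344), 67.34931182861328)
cube_out rect mm ((468.6230773925781, -85.02652740478516), (48.63835525512695, 50.08915710449219), 24.558441162109375)
cube dark [49, 51, 95, 91, 2850] ((468.87640380859375, -84.1619873046875), (31.951541900634766, 32.118370056152344), 26.95009994506836)
cube dark [24, 77, 45, 87, 720] ((458.2667541503906, -63.812774658203125), (40.22739028930664, 4.381511688232422), 24.867753982543945)
cube dark [80, 148, 27, 13, 189] ((443.9671630859375, -83.4532470703125), (4.112585544586182, 11.627479553222656), 23.400009155273438)
[[[ 99.5 167.5  20.4]
  [158.5  91.5  20.3]
  [136.5 133.5  23.1]
  [170.5 127.5  15.5]]]
slider dark [102, 49, 120, 178, 3524] [0.4668 0.2457 0.034 ]
slider dark [130, 70, 50, 49, 1248] [0.4852 0.2494 0.034 ]
slider dark [72, 147, 51, 50, 1238] [0.452  0.2721 0.034 ]
```

Things that could be confused, by top-camera pixel:
- **Cubes:** aluminium cube (285,201), which is the one I want, and green cube (271,246), the look-alike.
- **Round parts:** lens cell (224,141), objective (281,140), and pale discs (136,25) and (142,61), which are not parts.
- **Long parts:** slider (150,199) and slotted rail (327,54), which is not a part.
- **Nests:** cube (149,139), slider (224,215), objective (348,145), lens (349,204).

The close crop confirms the choices, and the measured sizes match the description. I'll start with the slider.

{"name": "play_rows", "arguments": {
  "targets": [
    {"x":0.7,"y":-0.8,"z":-0.2,"rz":-0.22,"jaw":1},
    {"x":0.7,"y":-0.8,"z":-0.2,"rz":-0.22,"jaw":1},
    {"x":0.7,"y":-0.8,"z":-0.2,"rz":-0.22,"jaw":1},
    {"x":0.7,"y":-0.8,"z":-0.2,"rz":-0.22,"jaw":1},
    {"x":0.7,"y":-0.8,"z":-0.2,"rz":-0.22,"jaw":1},
    {"x":0.7,"y":-0.8,"z":-0.2,"rz":-0.22,"jaw":1},
    {"x":0.7,"y":-0.8,"z":-0.2,"rz":-0.22,"jaw":1},
    {"x":0.7,"y":-0.8,"z":-0.2,"rz":-0.22,"jaw":1}
  ],
  "newtons": 45
}}

```text
invalid input
```

{"name": "play_rows", "arguments": {
  "targets": [
    {"x":0.7,"y":-0.8,"z":-0.2,"rx":0.0,"ry":0.0,"rz":-0.22,"jaw":1.0}
  ],
  "newtons": 45
}}

```text
time_s: 0.28
position: [0.2209, 0.5421, 0.2252]
tool_rot: [180.0, -0.0, 158.7]
contact_force: [0.8, 0.3, -0.0]
gripper_width: 1.0
```

{"name": "play_rows", "arguments": {
  "targets": [
    {"x":0.9,"y":-1.0,"z":-0.25,"rx":0,"ry":0,"rz":-0.19,"jaw":1},
    {"x":0.9,"y":-1.0,"z":-0.25,"rx":0,"ry":0,"rz":-0.19,"jaw":1},
    {"x":0.9,"y":-1.0,"z":-0.25,"rx":0,"ry":0,"rz":-0.19,"jaw":1},
    {"x":0.9,"y":-1.0,"z":-0.25,"rx":0,"ry":0,"rz":-0.19,"jaw":1},
    {"x":0.9,"y":-1.0,"z":-0.25,"rx":0,"ry":0,"rz":-0.19,"jaw":1},
    {"x":0.9,"y":-1.0,"z":-0.25,"rx":0,"ry":0,"rz":-0.19,"jaw":1},
    {"x":0.9,"y":-1.0,"z":-0.25,"rx":0,"ry":0,"rz":-0.19,"jaw":1},
    {"x":0.9,"y":-1.0,"z":-0.25,"rx":0,"ry":0,"rz":-0.19,"jaw":1}
  ],
  "newtons": 45
}}

```text
time_s: 1.27
position: [0.4382, 0.3004, 0.1649]
tool_rot: [-180.0, -0.0, 145.5]
contact_force: [0.2, 0.6, 1.2]
gripper_width: 1.0
```

{"name": "play_rows", "arguments": {
  "targets": [
    {"x":0.5,"y":-0.66,"z":-0.5,"rx":0,"ry":0,"rz":0,"jaw":1},
    {"x":0.5,"y":-0.66,"z":-0.5,"rx":0,"ry":0,"rz":0,"jaw":1},
    {"x":0,"y":0,"z":-0.5,"rx":0,"ry":0,"rz":0,"jaw":1},
    {"x":0,"y":0,"z":0,"rx":0,"ry":0,"rz":0,"jaw":1}
  ],
  "newtons": 45
}}

```text
time_s: 1.78
position: [0.4663, 0.262, 0.1189]
tool_rot: [-179.9, -0.1, 145.5]
contact_force: [0.3, 0.2, -0.9]
gripper_width: 0.998
```

Run:
```python
from h import *
c=grab('wrist','w1.png')
o=get_obs(); print(o['position'],o['tool_rot'])
```

```text
[0.46668208 0.2623627  0.11990282] [-1.79957948e+02 -5.61514522e-02  1.45550556e+02]
```

View pics/w1.png

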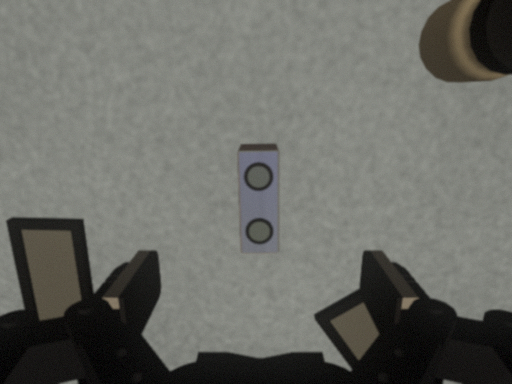

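The wrist view shows the slider upright and centred between the fingers, with rings at (258.5,177) and (259.5,231). I'll cast those to points.

```bash
cat >> h.py <<'E'
def wproj(c,P):
    from scipy.spatial.transform import Rotation as Ro
    o=c['obs']; R=Ro.from_euler('xyz',o['tool_rot'],degrees=True).as_matrix(); H=np.array(c['hand_eye'])
    A=R@H[:3,:3]; C=R@H[:3,3]+o['position']
    q=(np.array(P,float).reshape(-1,3)-C)@A
    return cv2.projectPoints(q.reshape(-1,1,3),np.zeros(3),np.zeros(3),c['camera_matrix'],np.array([c['k1'],0,0,0.]))[0].reshape(-1,2)
E
python3 - <<'E'
from h import *
c=load('wrist')
p=cast(c,[[258.5,177],[259.5,231]],.034); print(p,p.mean(0),np.degrees(np.arctan2(*(p[1]-p[0])[1::-1])))
P=np.array([.4686,.2608,.034]); print(wproj(c,P))
E
```

```text
[[0.45097753 0.27083181 0.034     ]
 [0.48435252 0.24866922 0.034     ]] [0.46766503 0.25975051 0.034     ] -33.58605493456449
[[260.98860901 204.87284784]]
```

{"name": "play_rows", "arguments": {
  "targets": [
    {"x":0.05,"y":-0.07,"z":-0.7,"rx":0,"ry":0,"rz":0.03,"jaw":1},
    {"x":0,"y":0,"z":-0.8,"rx":0,"ry":0,"rz":0,"jaw":1},
    {"x":0,"y":0,"z":-0.8,"rx":0,"ry":0,"rz":0,"jaw":1},
    {"x":0,"y":0,"z":-0.7,"rx":0,"ry":0,"rz":0,"jaw":1},
    {"x":0,"y":0,"z":-0.5,"rx":0,"ry":0,"rz":0,"jaw":1},
    {"x":0,"y":0,"z":-0.23,"rx":0,"ry":0,"rz":0,"jaw":1},
    {"x":0,"y":0,"z":0,"rx":0,"ry":0,"rz":0,"jaw":1}
  ],
  "newtons": 45
}}

```text
time_s: 2.7
position: [0.469, 0.26, 0.0086]
tool_rot: [180.0, 0.0, 145.8]
contact_force: [-0.6, -0.4, -0.8]
gripper_width: 0.998
```

{"name": "play_rows", "arguments": {
  "targets": [
    {"x":0,"y":0,"z":0,"rx":0,"ry":0,"rz":0,"jaw":-1},
    {"x":0,"y":0,"z":0,"rx":0,"ry":0,"rz":0,"jaw":-1},
    {"x":0,"y":0,"z":0,"rx":0,"ry":0,"rz":0,"jaw":-1},
    {"x":0,"y":0,"z":0,"rx":0,"ry":0,"rz":0,"jaw":-1},
    {"x":0,"y":0,"z":0,"rx":0,"ry":0,"rz":0,"jaw":-1},
    {"x":0,"y":0,"z":0,"rx":0,"ry":0,"rz":0,"jaw":-1}
  ],
  "newtons": 45
}}

```text
time_s: 3.45
position: [0.4694, 0.2599, 0.0089]
tool_rot: [180.0, 0.0, 145.8]
contact_force: [-0.1, -1.4, 5.9]
gripper_width: 0.319
```

{"name": "play_rows", "arguments": {
  "targets": [
    {"x":0,"y":0,"z":0.4,"rx":0,"ry":0,"rz":0,"jaw":-1},
    {"x":0,"y":0,"z":0.8,"rx":0,"ry":0,"rz":0,"jaw":-1},
    {"x":-0.1,"y":-0.5,"z":0.5,"rx":0,"ry":0,"rz":-0.2,"jaw":-1},
    {"x":-0.2,"y":-1.0,"z":0,"rx":0,"ry":0,"rz":0,"jaw":-1},
    {"x":-0.2,"y":-1.0,"z":0,"rx":0,"ry":0,"rz":0,"jaw":-1},
    {"x":-0.2,"y":-1.0,"z":0,"rx":0,"ry":0,"rz":0,"jaw":-1},
    {"x":-0.2,"y":-1.0,"z":0,"rx":0,"ry":0,"rz":0,"jaw":-1},
    {"x":-0.2,"y":-1.0,"z":0,"rx":0,"ry":0,"rz":0,"jaw":-1}
  ],
  "newtons": 45
}}

```text
time_s: 4.45
position: [0.4356, 0.094, 0.0597]
tool_rot: [180.0, -0.0, 144.1]
contact_force: [0.1, -1.0, -1.6]
gripper_width: 0.314
```

{"name": "play_rows", "arguments": {
  "targets": [
    {"x":-0.1,"y":-0.6,"z":0,"rx":0,"ry":0,"rz":0,"jaw":-1},
    {"x":0,"y":-0.17,"z":0,"rx":0,"ry":0,"rz":0,"jaw":-1},
    {"x":0,"y":0,"z":0,"rx":0,"ry":0,"rz":0,"jaw":-1}
  ],
  "newtons": 45
}}

```text
time_s: 4.82
position: [0.4331, 0.0719, 0.0596]
tool_rot: [180.0, -0.0, 144.0]
contact_force: [0.6, -0.1, -0.9]
gripper_width: 0.317
```

Run:
```python
from h import *
c=grab('wrist','w2.png')
o=get_obs(); print(o['position'],o['tool_rot'],o['gripper_width'],o['contact_force'])
```

```text
[0.43314261 0.07215658 0.0595647 ] [ 1.79980765e+02 -5.10074095e-03  1.44066681e+02] 0.3174770007647929 [-0.54390407 -0.23434418 -1.38896637]
```

View pics/w2.png

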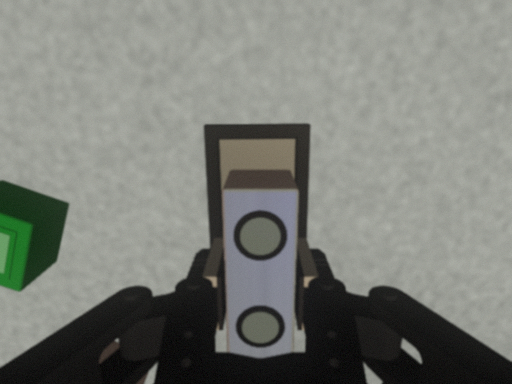

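The slider is held upright and square with its nest: rings at (260,236) and (260.5,326), far plate corners at (205,125) and (310,125).

Run:
```python
from h import *
c=load('wrist')
p=cast(c,[[260,236],[260.5,326]],.085); print(p.round(4),p.mean(0).round(4))
q=cast(c,[[205,125],[310,125],[219,139],[296,139]],[.008]*4); print(q.round(4))
u=np.array([np.cos(np.radians(-35.7)),np.sin(np.radians(-35.7))])
m=q[:2,:2].mean(0); print('nest c (from far edge)',m+u*.054,m-u*.054, np.degrees(np.arctan2(*(q[1]-q[0])[1::-1])))
```

```text
[[0.4156 0.0842 0.085 ]
 [0.4482 0.0608 0.085 ]] [0.4319 0.0725 0.085 ]
[[0.3696 0.0793 0.008 ]
 [0.4045 0.1273 0.008 ]
 [0.3805 0.0809 0.008 ]
 [0.4064 0.1164 0.008 ]]
nest c (from far edge) [0.43092575 0.07180337] [0.34322072 0.13482582] 53.95607132286743
```

{"name": "play_rows", "arguments": {
  "targets": [
    {"x":-0.03,"y":0,"z":-0.4,"rx":0,"ry":0,"rz":0,"jaw":-1},
    {"x":0,"y":0,"z":-0.5,"rx":0,"ry":0,"rz":0,"jaw":-1},
    {"x":0,"y":0,"z":-0.35,"rx":0,"ry":0,"rz":0,"jaw":-1},
    {"x":0,"y":0,"z":-0.2,"rx":0,"ry":0,"rz":0,"jaw":-1},
    {"x":0,"y":0,"z":-0.1,"rx":0,"ry":0,"rz":0,"jaw":-1},
    {"x":0,"y":0,"z":-0.02,"rx":0,"ry":0,"rz":0,"jaw":-1},
    {"x":0,"y":0,"z":0,"rx":0,"ry":0,"rz":0,"jaw":-1}
  ],
  "newtons": 45
}}

```text
time_s: 5.75
position: [0.4324, 0.0717, 0.0127]
tool_rot: [180.0, 0.0, 144.1]
contact_force: [-0.3, 0.3, -1.4]
gripper_width: 0.322
```

{"name": "play_rows", "arguments": {
  "targets": [
    {"x":0,"y":0,"z":-0.03,"rx":0,"ry":0,"rz":0,"jaw":-1},
    {"x":0,"y":0,"z":0,"rx":0,"ry":0,"rz":0,"jaw":-0.25},
    {"x":0,"y":0,"z":0,"rx":0,"ry":0,"rz":0,"jaw":0},
    {"x":0,"y":0,"z":0,"rx":0,"ry":0,"rz":0,"jaw":0.5},
    {"x":0,"y":0,"z":0.2,"rx":0,"ry":0,"rz":0,"jaw":1},
    {"x":0,"y":0,"z":0.8,"rx":0,"ry":0,"rz":0,"jaw":1},
    {"x":0,"y":0,"z":1.0,"rx":0,"ry":0,"rz":0,"jaw":1},
    {"x":0,"y":0,"z":1.0,"rx":0,"ry":0,"rz":0,"jaw":1}
  ],
  "newtons": 45
}}

```text
time_s: 6.75
position: [0.4321, 0.0717, 0.1028]
tool_rot: [180.0, 0.0, 144.1]
contact_force: [1.2, -0.6, -0.7]
gripper_width: 0.995
```

{"name": "play_rows", "arguments": {
  "targets": [
    {"x":0.2,"y":-0.7,"z":0.5,"rx":0,"ry":0,"rz":-0.5,"jaw":1},
    {"x":0.2,"y":-0.9,"z":0,"rx":0,"ry":0,"rz":-0.6,"jaw":1},
    {"x":0.2,"y":-0.9,"z":0,"rx":0,"ry":0,"rz":-0.6,"jaw":1},
    {"x":0.2,"y":-0.9,"z":0,"rx":0,"ry":0,"rz":-0.6,"jaw":1},
    {"x":0.2,"y":-0.9,"z":0,"rx":0,"ry":0,"rz":-0.6,"jaw":1},
    {"x":0.2,"y":-0.9,"z":0,"rx":0,"ry":0,"rz":-0.36,"jaw":1},
    {"x":0,"y":0,"z":0,"rx":0,"ry":0,"rz":0,"jaw":1}
  ],
  "newtons": 45
}}

```text
time_s: 7.62
position: [0.4684, -0.0857, 0.1168]
tool_rot: [180.0, 0.0, 115.9]
contact_force: [0.2, -0.2, -0.7]
gripper_width: 1.002
```

Run:
```python
from h import *
c=grab('wrist','w3.png');t=grab('top','t3.png')
o=get_obs(); print(o['position'],o['tool_rot'],o['gripper_width'],o['contact_force'])
cr=cv2.resize(t['pixels'][120:260,120:300,::-1],None,fx=2.8,fy=2.8,interpolation=cv2.INTER_CUBIC)
w=c['pixels'][:,:,::-1]
a=cv2.resize(cr,(400,311)); b=cv2.resize(w,(400,300)); a=a[:300]
cv2.imwrite('pics/v3.png',np.hstack([a,b]))
```

```text
[ 0.46800848 -0.08404015  0.11661081] [ 1.79994703e+02 -1.97736230e-02  1.16057866e+02] 1.0015820158189128 [-0.92477208 -0.1179709  -0.9852248 ]
```

View pics/v3.png

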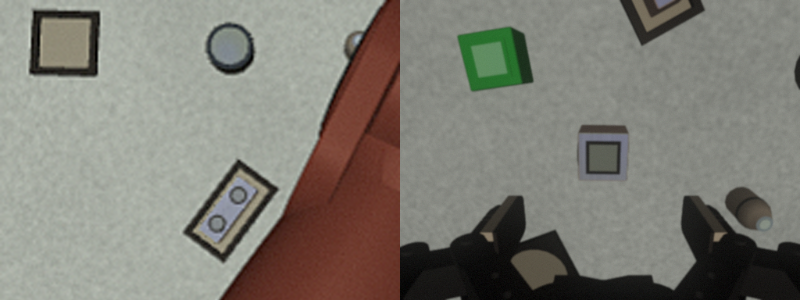

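View pics/w3.png

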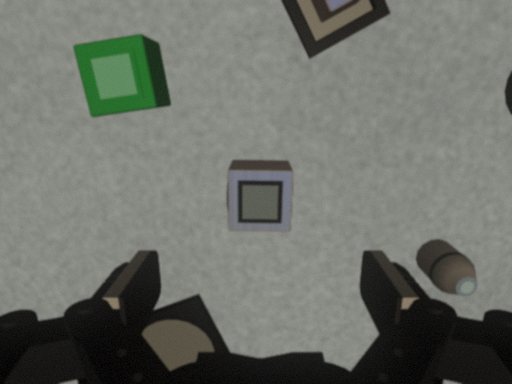

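Run:
```python
from h import *
c=load('wrist')
print(cast(c,[[260.5,201.5]],.038).round(4))
q=cast(c,[[239,182],[282,182],[281,222],[240,222]],.038); print(q.mean(0).round(4), np.linalg.norm(q[1]-q[0]),np.linalg.norm(q[2]-q[1]),np.degrees(np.arctan2(*(q[1]-q[0])[1::-1])))
```

```text
[[ 0.4673 -0.0846  0.038 ]]
[ 0.4676 -0.0852  0.038 ] 0.028950423133157273 0.028791729972163144 25.824857128283938
```

{"name": "play_rows", "arguments": {
  "targets": [
    {"x":0,"y":0,"z":-0.7,"rx":0,"ry":0,"rz":0,"jaw":1},
    {"x":0,"y":0,"z":-0.9,"rx":0,"ry":0,"rz":0,"jaw":1},
    {"x":0,"y":0,"z":-0.8,"rx":0,"ry":0,"rz":0,"jaw":1},
    {"x":0,"y":0,"z":-0.7,"rx":0,"ry":0,"rz":0,"jaw":1},
    {"x":0,"y":0,"z":-0.4,"rx":0,"ry":0,"rz":0,"jaw":1},
    {"x":0,"y":0,"z":-0.15,"rx":0,"ry":0,"rz":0,"jaw":1},
    {"x":0,"y":0,"z":0,"rx":0,"ry":0,"rz":0,"jaw":1}
  ],
  "newtons": 45
}}

```text
time_s: 8.6
position: [0.4684, -0.0842, 0.0073]
tool_rot: [180.0, 0.0, 116.1]
contact_force: [0.4, -0.1, 0.1]
gripper_width: 0.997
```

{"name": "play_rows", "arguments": {
  "targets": [
    {"x":0,"y":0,"z":0,"rx":0,"ry":0,"rz":0,"jaw":-0.3},
    {"x":0,"y":0,"z":0,"rx":0,"ry":0,"rz":0,"jaw":-1},
    {"x":0,"y":0,"z":0,"rx":0,"ry":0,"rz":0,"jaw":-1},
    {"x":0,"y":0,"z":0,"rx":0,"ry":0,"rz":0,"jaw":-1},
    {"x":0,"y":0,"z":0,"rx":0,"ry":0,"rz":0,"jaw":-1},
    {"x":0,"y":0,"z":0,"rx":0,"ry":0,"rz":0,"jaw":-1}
  ],
  "newtons": 45
}}

```text
time_s: 9.35
position: [0.4686, -0.0845, 0.0076]
tool_rot: [180.0, 0.1, 116.0]
contact_force: [-1.7, 0.6, 5.1]
gripper_width: 0.504
```

{"name": "play_rows", "arguments": {
  "targets": [
    {"x":0,"y":0,"z":0.5,"rx":0,"ry":0,"rz":0,"jaw":-1},
    {"x":0,"y":0,"z":0.9,"rx":0,"ry":0,"rz":0,"jaw":-1},
    {"x":0.2,"y":0.5,"z":0.9,"rx":0,"ry":0,"rz":-0.2,"jaw":-1},
    {"x":0.4,"y":0.9,"z":0.5,"rx":0,"ry":0,"rz":-0.3,"jaw":-1},
    {"x":0.4,"y":0.9,"z":0,"rx":0,"ry":0,"rz":-0.3,"jaw":-1},
    {"x":0.4,"y":0.9,"z":0,"rx":0,"ry":0,"rz":-0.3,"jaw":-1},
    {"x":0.4,"y":0.9,"z":0,"rx":0,"ry":0,"rz":-0.3,"jaw":-1},
    {"x":0.4,"y":0.9,"z":0,"rx":0,"ry":0,"rz":-0.3,"jaw":-1}
  ],
  "newtons": 45
}}

```text
time_s: 10.35
position: [0.5343, 0.0667, 0.0914]
tool_rot: [-180.0, -0.0, 101.3]
contact_force: [-0.5, 0.7, -2.1]
gripper_width: 0.511
```

{"name": "play_rows", "arguments": {
  "targets": [
    {"x":0.4,"y":0.9,"z":0,"rx":0,"ry":0,"rz":-0.3,"jaw":-1},
    {"x":0.4,"y":0.9,"z":0,"rx":0,"ry":0,"rz":-0.3,"jaw":-1},
    {"x":0.4,"y":0.9,"z":0,"rx":0,"ry":0,"rz":-0.3,"jaw":-1},
    {"x":0.4,"y":0.9,"z":0,"rx":0,"ry":0,"rz":-0.3,"jaw":-1},
    {"x":0.4,"y":0.9,"z":0,"rx":0,"ry":0,"rz":-0.13,"jaw":-1},
    {"x":0.4,"y":0.9,"z":-0.4,"rx":0,"ry":0,"rz":0,"jaw":-1},
    {"x":0.4,"y":0.9,"z":-0.4,"rx":0,"ry":0,"rz":0,"jaw":-1},
    {"x":0,"y":0,"z":0,"rx":0,"ry":0,"rz":0,"jaw":-1}
  ],
  "newtons": 45
}}

```text
time_s: 11.35
position: [0.6174, 0.2561, 0.0658]
tool_rot: [-179.9, 0.0, 90.1]
contact_force: [-0.1, 0.6, -1.7]
gripper_width: 0.509
```

Run:
```python
from h import *
c=grab('wrist','w4.png')
o=get_obs(); print(o['position'],o['tool_rot'],o['gripper_width'],o['contact_force'])
```

```text
[0.6174939  0.25511627 0.06648291] [-1.79911132e+02  3.07794473e-02  9.00695900e+01] 0.5057825253437012 [ 0.42043676 -0.63120575 -0.22607871]
```

View pics/w4.png

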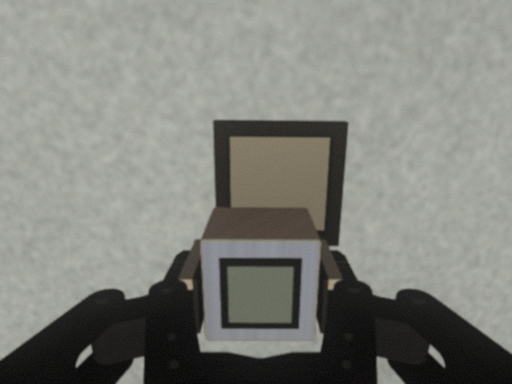

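The cube is held upright with its window at (260,293). The nest's plate corners are at (214,121) and (348,122), and the cube is not over it yet.

Run:
```python
from h import *
c=load('wrist')
q=cast(c,[[214,121],[348,122],[339,245],[229,137],[330,137]],.008); print(q.round(4))
m=q[:2].mean(0); d=(q[1]-q[0])[:2]; d/=np.hypot(*d); n=np.array([-d[1],d[0]]); print(np.degrees(np.arctan2(d[1],d[0])), m[:2]+n*.039,m[:2]-n*.039)
print('cube', cast(c,[[219.5,258.5],[301,258.5],[299.5,328.5],[221,328]],.0967).round(4).mean(0))
```

```text
[[0.5892 0.3128 0.008 ]
 [0.6671 0.3123 0.008 ]
 [0.667  0.2343 0.008 ]
 [0.5977 0.3035 0.008 ]
 [0.6571 0.3036 0.008 ]]
-0.3213693033740804 [0.6283835  0.35155268] [0.62794601 0.27355391]
cube [0.616225 0.255025 0.0967  ]
```

{"name": "play_rows", "arguments": {
  "targets": [
    {"x":0.19,"y":0.31,"z":0,"rx":0,"ry":0,"rz":0,"jaw":-1},
    {"x":0.19,"y":0.31,"z":-0.3,"rx":0,"ry":0,"rz":0,"jaw":-1},
    {"x":0,"y":0,"z":-0.4,"rx":0,"ry":0,"rz":0,"jaw":-1},
    {"x":0,"y":0,"z":-0.4,"rx":0,"ry":0,"rz":0,"jaw":-1},
    {"x":0,"y":0,"z":-0.4,"rx":0,"ry":0,"rz":0,"jaw":-1},
    {"x":0,"y":0,"z":-0.2,"rx":0,"ry":0,"rz":0,"jaw":-1},
    {"x":0,"y":0,"z":-0.1,"rx":0,"ry":0,"rz":0,"jaw":-1},
    {"x":0,"y":0,"z":0,"rx":0,"ry":0,"rz":0,"jaw":-1}
  ],
  "newtons": 45
}}

```text
time_s: 12.4
position: [0.6297, 0.2733, 0.0131]
tool_rot: [180.0, -0.0, 90.0]
contact_force: [-0.2, 0.6, -2.2]
gripper_width: 0.509
```

{"name": "play_rows", "arguments": {
  "targets": [
    {"x":0,"y":0,"z":-0.07,"rx":0,"ry":0,"rz":0,"jaw":-1},
    {"x":0,"y":0,"z":0,"rx":0,"ry":0,"rz":0,"jaw":-1},
    {"x":0,"y":0,"z":0,"rx":0,"ry":0,"rz":0,"jaw":0.1},
    {"x":0,"y":0,"z":0,"rx":0,"ry":0,"rz":0,"jaw":0.4},
    {"x":0,"y":0,"z":0,"rx":0,"ry":0,"rz":0,"jaw":1},
    {"x":0,"y":0,"z":0.2,"rx":0,"ry":0,"rz":0,"jaw":1},
    {"x":0,"y":0,"z":0.8,"rx":0,"ry":0,"rz":0,"jaw":1},
    {"x":0,"y":0,"z":1.0,"rx":0,"ry":0,"rz":0,"jaw":1}
  ],
  "newtons": 45
}}

```text
time_s: 13.4
position: [0.6291, 0.2732, 0.0713]
tool_rot: [-179.9, 0.0, 90.0]
contact_force: [1.4, 0.1, 1.0]
gripper_width: 1.0
```

{"name": "play_rows", "arguments": {
  "targets": [
    {"x":0,"y":-0.4,"z":1.0,"rx":0,"ry":0,"rz":0,"jaw":1},
    {"x":0,"y":-1.0,"z":0.5,"rx":0,"ry":0,"rz":0,"jaw":1},
    {"x":0,"y":-1.0,"z":0,"rx":0,"ry":0,"rz":0,"jaw":1},
    {"x":0,"y":-1.0,"z":0,"rx":0,"ry":0,"rz":0,"jaw":1},
    {"x":0,"y":-1.0,"z":0,"rx":0,"ry":0,"rz":0,"jaw":1},
    {"x":-0.1,"y":-1.0,"z":0,"rx":0,"ry":0,"rz":0,"jaw":1},
    {"x":-0.1,"y":-1.0,"z":0,"rx":0,"ry":0,"rz":0,"jaw":1},
    {"x":0,"y":-0.2,"z":0,"rx":0,"ry":0,"rz":0,"jaw":1}
  ],
  "newtons": 45
}}

```text
time_s: 14.4
position: [0.6237, 0.0738, 0.1164]
tool_rot: [180.0, 0.0, 89.9]
contact_force: [-0.2, 1.3, -0.2]
gripper_width: 0.998
```

Run:
```python
from h import *
c=grab('wrist','w5.png');t=grab('top','t5.png')
o=get_obs(); print(o['position'],o['tool_rot'],o['gripper_width'],o['contact_force'])
cr=t['pixels'][110:260,90:290,::-1]
a=cv2.resize(cr,(400,300),interpolation=cv2.INTER_CUBIC); b=cv2.resize(c['pixels'][:,:,::-1],(400,300))
cv2.imwrite('pics/v5.png',np.hstack([a,b]))
p=cast(c,[[0,0]],0)
```

```text
[0.62378958 0.07501215 0.11628711] [ 1.79960067e+02 -4.64822382e-03  8.99458648e+01] 1.0003268007120272 [-0.31597809  0.31337939 -0.62970555]Traceback (most recent call last):
  File "<stdin>", line 7, in <module>
  File "h.py", line 15, in cast
    o=c['obs']; R=Ro.from_euler('xyz',o['tool_rot'],degrees=True).as_matrix(); H=np.array(c['hand_eye'])
      ~^^^^^^^
KeyError: 'obs'
```

View pics/v5.png

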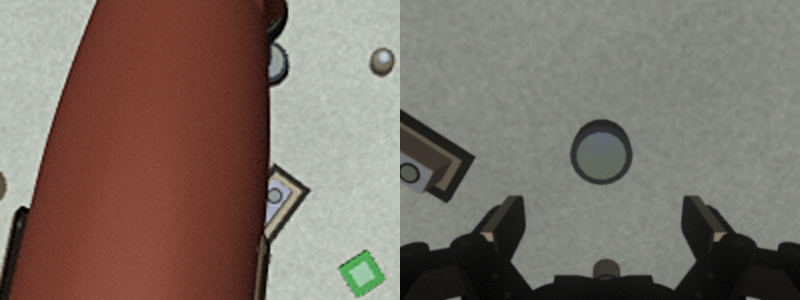

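Run:
```python
from h import *
c=load('wrist'); im=c['pixels'][:,:,::-1].copy()
g=cv2.cvtColor(im,cv2.COLOR_BGR2GRAY); r=g[140:245,205:315]
print(r[::6,52].tolist())
lab=cv2.cvtColor(im,cv2.COLOR_BGR2LAB).astype(int)[140:245,205:315]
m=((r<105)|(lab[...,2]<124)).astype(np.uint8)
k=max(cv2.findContours(m,0,cv2.CHAIN_APPROX_NONE)[0],key=cv2.contourArea).reshape(-1,2)+[205,140]
print(k.min(0),k.max(0))
W=cast(c,k,.017)[:,:2]; print(cv2.minAreaRect((W*1000).astype(np.float32)))
W=cast(c,k[k[:,1]>198],.034)[:,:2]; A=np.c_[2*W,np.ones(len(W))]; s=np.linalg.lstsq(A,(W**2).sum(1),rcond=None)[0]; print('top arc',s[:2],np.sqrt(s[2]+s[:2]@s[:2]))
```

```text
[136, 127, 99, 35, 49, 98, 103, 100, 107, 100, 103, 102, 99, 102, 105, 57, 79, 135]
[217 152] [297 236]
((620.3532104492188, 72.76904296875), (65.22866821289062, 59.8355712890625), 89.80292510986328)
top arc [0.62063704 0.07518073] 0.027616345274148284
```

{"name": "play_rows", "arguments": {
  "targets": [
    {"x":-0.06,"y":0.01,"z":-0.7,"rx":0,"ry":0,"rz":0,"jaw":1},
    {"x":0,"y":0,"z":-0.9,"rx":0,"ry":0,"rz":0,"jaw":1},
    {"x":0,"y":0,"z":-0.8,"rx":0,"ry":0,"rz":0,"jaw":1},
    {"x":0,"y":0,"z":-0.7,"rx":0,"ry":0,"rz":0,"jaw":1},
    {"x":0,"y":0,"z":-0.4,"rx":0,"ry":0,"rz":0,"jaw":1},
    {"x":0,"y":0,"z":-0.15,"rx":0,"ry":0,"rz":0,"jaw":1},
    {"x":0,"y":0,"z":0,"rx":0,"ry":0,"rz":0,"jaw":1}
  ],
  "newtons": 45
}}

```text
time_s: 15.38
position: [0.622, 0.0757, 0.0067]
tool_rot: [180.0, 0.0, 90.0]
contact_force: [0.7, -0.4, -0.1]
gripper_width: 0.996
```

{"name": "play_rows", "arguments": {
  "targets": [
    {"x":0,"y":0,"z":0,"rx":0,"ry":0,"rz":0,"jaw":0.2},
    {"x":0,"y":0,"z":0,"rx":0,"ry":0,"rz":0,"jaw":-1},
    {"x":0,"y":0,"z":0,"rx":0,"ry":0,"rz":0,"jaw":-1},
    {"x":0,"y":0,"z":0,"rx":0,"ry":0,"rz":0,"jaw":-1},
    {"x":0,"y":0,"z":0,"rx":0,"ry":0,"rz":0,"jaw":-1},
    {"x":0,"y":0,"z":0,"rx":0,"ry":0,"rz":0,"jaw":-1}
  ],
  "newtons": 45
}}

```text
time_s: 16.12
position: [0.6225, 0.0755, 0.0075]
tool_rot: [179.9, 0.0, 90.0]
contact_force: [-0.3, -0.1, 5.7]
gripper_width: 0.641
```

{"name": "play_rows", "arguments": {
  "targets": [
    {"x":0,"y":0,"z":0.5,"rx":0,"ry":0,"rz":0,"jaw":-1},
    {"x":0,"y":0,"z":0.9,"rx":0,"ry":0,"rz":0,"jaw":-1},
    {"x":-0.3,"y":-0.4,"z":0.9,"rx":0,"ry":0,"rz":0,"jaw":-1},
    {"x":-0.5,"y":-0.9,"z":0.6,"rx":0,"ry":0,"rz":0,"jaw":-1},
    {"x":-0.5,"y":-0.9,"z":0,"rx":0,"ry":0,"rz":0,"jaw":-1},
    {"x":-0.5,"y":-0.9,"z":0,"rx":0,"ry":0,"rz":0,"jaw":-1},
    {"x":-0.5,"y":-0.9,"z":0,"rx":0,"ry":0,"rz":0,"jaw":-1},
    {"x":-0.5,"y":-0.9,"z":0,"rx":0,"ry":0,"rz":0,"jaw":-1}
  ],
  "newtons": 45
}}

```text
time_s: 17.12
position: [0.5372, -0.0722, 0.0941]
tool_rot: [180.0, 0.0, 90.0]
contact_force: [0.5, -0.3, -0.6]
gripper_width: 0.644
```

{"name": "play_rows", "arguments": {
  "targets": [
    {"x":-0.5,"y":-0.9,"z":0,"rx":0,"ry":0,"rz":0,"jaw":-1},
    {"x":-0.5,"y":-0.9,"z":0,"rx":0,"ry":0,"rz":0,"jaw":-1},
    {"x":-0.5,"y":-0.9,"z":0,"rx":0,"ry":0,"rz":0,"jaw":-1},
    {"x":-0.5,"y":-0.9,"z":0,"rx":0,"ry":0,"rz":0,"jaw":-1},
    {"x":-0.4,"y":-0.9,"z":-0.3,"rx":0,"ry":0,"rz":0,"jaw":-1},
    {"x":0,"y":-0.6,"z":-0.3,"rx":0,"ry":0,"rz":0,"jaw":-1},
    {"x":0,"y":0,"z":0,"rx":0,"ry":0,"rz":0,"jaw":-1}
  ],
  "newtons": 45
}}

```text
time_s: 18.0
position: [0.4656, -0.225, 0.0749]
tool_rot: [-180.0, -0.0, 89.9]
contact_force: [0.3, -0.3, -0.5]
gripper_width: 0.644
```

Run:
```python
from h import *
c=grab('wrist','w6.png')
o=get_obs(); print(o['position'],o['tool_rot'],o['gripper_width'],o['contact_force'])
```

```text
[ 0.46578575 -0.22423889  0.07517301] [-1.79979644e+02 -4.35195897e-02  8.99646609e+01] 0.6365740173801566 [-0.176669   -0.09416261 -1.53357219]
```

View pics/w6.png

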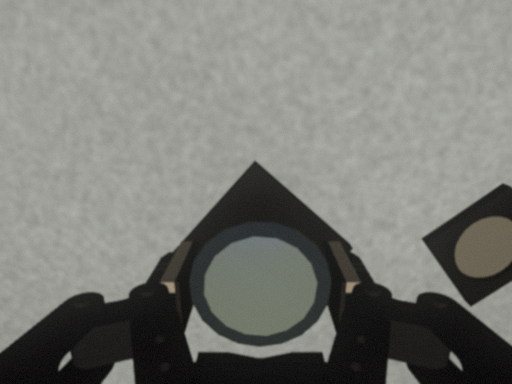

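Run:
```python
from h import *
c=load('wrist')
k=cast(c,[[254.5,162]],.008)[0]; a=np.radians(93.1); print(k, k[:2]-.0622*np.array([np.cos(a),np.sin(a)]))
print('lens',cast(c,[[261,284]],.102))
print('objnest corners',cast(c,[[423,239],[472,304],[505,184]],.008))
```

```text
[ 0.46091307 -0.1941591   0.008     ] [ 0.46427677 -0.25626808]
lens [[ 0.46466234 -0.22371543  0.102     ]]
objnest corners [[ 0.5743385  -0.24708011  0.008     ]
 [ 0.6177283  -0.29863039  0.008     ]
 [ 0.62357273 -0.20873931  0.008     ]]
```

{"name": "play_rows", "arguments": {
  "targets": [
    {"x":0,"y":-0.5,"z":0,"rx":0,"ry":0,"rz":0,"jaw":-1},
    {"x":0,"y":-0.55,"z":-0.3,"rx":0,"ry":0,"rz":0,"jaw":-1},
    {"x":0,"y":0,"z":-0.5,"rx":0,"ry":0,"rz":0,"jaw":-1},
    {"x":0,"y":0,"z":-0.5,"rx":0,"ry":0,"rz":0,"jaw":-1},
    {"x":0,"y":0,"z":-0.4,"rx":0,"ry":0,"rz":0,"jaw":-1},
    {"x":0,"y":0,"z":-0.25,"rx":0,"ry":0,"rz":0,"jaw":-1},
    {"x":0,"y":0,"z":-0.1,"rx":0,"ry":0,"rz":0,"jaw":-1},
    {"x":0,"y":0,"z":0,"rx":0,"ry":0,"rz":0,"jaw":-1}
  ],
  "newtons": 45
}}

```text
time_s: 19.05
position: [0.4659, -0.2559, 0.014]
tool_rot: [180.0, 0.0, 90.0]
contact_force: [-0.6, 0.7, -1.3]
gripper_width: 0.643
```

Lower 3.5 mm, release, and lift.

{"name": "play_rows", "arguments": {
  "targets": [
    {"x":0,"y":0,"z":-0.11,"rx":0,"ry":0,"rz":0,"jaw":-1},
    {"x":0,"y":0,"z":0,"rx":0,"ry":0,"rz":0,"jaw":-1},
    {"x":0,"y":0,"z":0,"rx":0,"ry":0,"rz":0,"jaw":0.35},
    {"x":0,"y":0,"z":0,"rx":0,"ry":0,"rz":0,"jaw":0.6},
    {"x":0,"y":0,"z":0,"rx":0,"ry":0,"rz":0,"jaw":1},
    {"x":0,"y":0,"z":0.2,"rx":0,"ry":0,"rz":0,"jaw":1},
    {"x":0,"y":0,"z":0.8,"rx":0,"ry":0,"rz":0,"jaw":1},
    {"x":0,"y":0,"z":1.0,"rx":0,"ry":0,"rz":0,"jaw":1}
  ],
  "newtons": 45
}}

```text
time_s: 20.05
position: [0.4654, -0.2555, 0.0711]
tool_rot: [-180.0, -0.0, 90.0]
contact_force: [0.4, 0.2, 0.6]
gripper_width: 1.002
```

{"name": "play_rows", "arguments": {
  "targets": [
    {"x":0.6,"y":0.5,"z":1.0,"rx":0,"ry":0,"rz":0,"jaw":1},
    {"x":0.8,"y":0.9,"z":0.7,"rx":0,"ry":0,"rz":0,"jaw":1},
    {"x":0.8,"y":0.9,"z":0,"rx":0,"ry":0,"rz":0,"jaw":1},
    {"x":0.8,"y":0.9,"z":0,"rx":0,"ry":0,"rz":0,"jaw":1},
    {"x":0.8,"y":0.9,"z":0,"rx":0,"ry":0,"rz":0,"jaw":1},
    {"x":0.8,"y":0.9,"z":0,"rx":0,"ry":0,"rz":0,"jaw":1},
    {"x":0.8,"y":0.9,"z":0,"rx":0,"ry":0,"rz":0,"jaw":1},
    {"x":0,"y":0.1,"z":0,"rx":0,"ry":0,"rz":0,"jaw":1}
  ],
  "newtons": 45
}}

```text
time_s: 21.05
position: [0.6287, -0.0741, 0.1217]
tool_rot: [180.0, -0.0, 90.1]
contact_force: [-0.4, -0.1, -0.3]
gripper_width: 0.998
```

Run:
```python
from h import *
c=grab('wrist','w7.png')
c=load('wrist'); o=get_obs(); print(o['position'],o['tool_rot'],o['gripper_width'],o['contact_force'])
for z in(0,.016,.032,.048): print(wproj(c,[.629,-.0746,z]))
t=grab('top','t7.png')
```

```text
[ 0.62800118 -0.07477586  0.12164503] [-1.79993309e+02 -2.83056894e-03  9.00990857e+01] 1.003022233728373 [0.23691174 0.62980458 0.21906121]
[[261.7729734  186.97734436]]
[[261.89777705 192.52639611]]
[[262.03818545 198.77118978]]
[[262.19730868 205.85080197]]
```

View pics/w7.png

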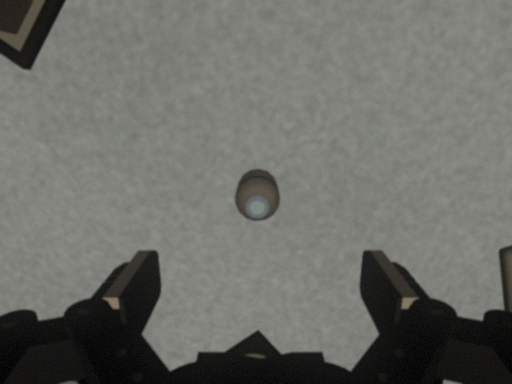

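View pics/t7.png

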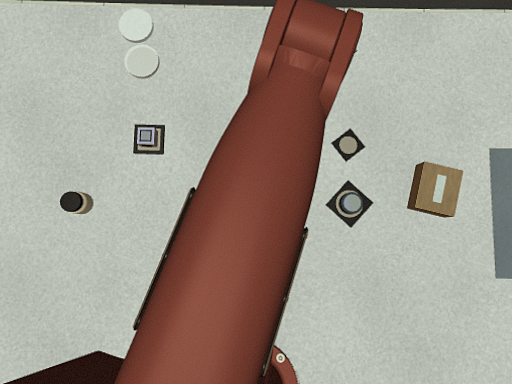

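The wrist view shows the objective upright with its nose at (257.5,207), within 2 mm of the estimate. The top view shows the cube and lens cell in their nests. Descending on the objective.

{"name": "play_rows", "arguments": {
  "targets": [
    {"x":-0.02,"y":0,"z":-0.7,"rx":0,"ry":0,"rz":0,"jaw":1},
    {"x":0,"y":0,"z":-0.9,"rx":0,"ry":0,"rz":0,"jaw":1},
    {"x":0,"y":0,"z":-0.9,"rx":0,"ry":0,"rz":0,"jaw":1},
    {"x":0,"y":0,"z":-0.7,"rx":0,"ry":0,"rz":0,"jaw":1},
    {"x":0,"y":0,"z":-0.4,"rx":0,"ry":0,"rz":0,"jaw":1},
    {"x":0,"y":0,"z":-0.18,"rx":0,"ry":0,"rz":0,"jaw":1},
    {"x":0,"y":0,"z":0,"rx":0,"ry":0,"rz":0,"jaw":1}
  ],
  "newtons": 45
}}

```text
time_s: 22.02
position: [0.6274, -0.076, 0.0085]
tool_rot: [180.0, 0.0, 90.0]
contact_force: [-0.8, 0.5, -0.2]
gripper_width: 1.002
```

{"name": "play_rows", "arguments": {
  "targets": [
    {"x":0,"y":0,"z":0,"rx":0,"ry":0,"rz":0,"jaw":0.2},
    {"x":0,"y":0,"z":0,"rx":0,"ry":0,"rz":0,"jaw":-0.1},
    {"x":0,"y":0,"z":0,"rx":0,"ry":0,"rz":0,"jaw":-0.3},
    {"x":0,"y":0,"z":0,"rx":0,"ry":0,"rz":0,"jaw":-1},
    {"x":0,"y":0,"z":0,"rx":0,"ry":0,"rz":0,"jaw":-1},
    {"x":0,"y":0,"z":0,"rx":0,"ry":0,"rz":0,"jaw":-1},
    {"x":0,"y":0,"z":0,"rx":0,"ry":0,"rz":0,"jaw":-1}
  ],
  "newtons": 45
}}

```text
time_s: 22.9
position: [0.6275, -0.076, 0.0088]
tool_rot: [179.9, 0.0, 90.0]
contact_force: [-1.2, 0.7, 6.0]
gripper_width: 0.356
```

{"name": "play_rows", "arguments": {
  "targets": [
    {"x":0,"y":0,"z":0.4,"rx":0,"ry":0,"rz":0,"jaw":-1},
    {"x":0,"y":0,"z":0.8,"rx":0,"ry":0,"rz":0,"jaw":-1},
    {"x":0,"y":-0.4,"z":0.5,"rx":0,"ry":0,"rz":0,"jaw":-1},
    {"x":0,"y":-0.9,"z":0,"rx":0,"ry":0,"rz":0,"jaw":-1},
    {"x":-0.1,"y":-0.9,"z":0,"rx":0,"ry":0,"rz":0,"jaw":-1},
    {"x":-0.1,"y":-0.9,"z":0,"rx":0,"ry":0,"rz":0,"jaw":-1},
    {"x":0,"y":-0.9,"z":0,"rx":0,"ry":0,"rz":0,"jaw":-1},
    {"x":0,"y":0,"z":0,"rx":0,"ry":0,"rz":0,"jaw":-1}
  ],
  "newtons": 45
}}

```text
time_s: 23.9
position: [0.6208, -0.1985, 0.0593]
tool_rot: [180.0, 0.0, 89.8]
contact_force: [-0.2, -0.3, -1.6]
gripper_width: 0.358
```

Run:
```python
from h import *
c=grab('wrist','w8.png')
o=get_obs(); print(o['position'],o['tool_rot'],o['gripper_width'],o['contact_force'])
```

```text
[ 0.62087025 -0.19720025  0.05921083] [ 1.79999111e+02 -6.46717293e-05  8.98955163e+01] 0.35768984934973147 [ 0.43156062  0.61706085 -1.32471382]
```

View pics/w8.png

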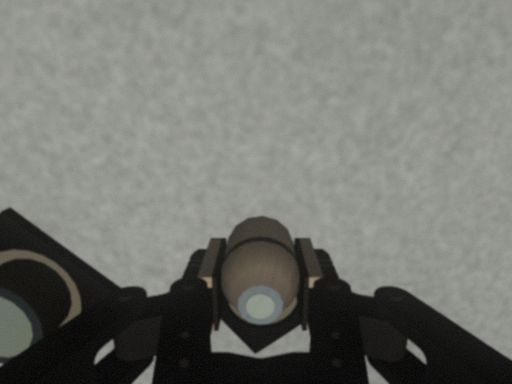

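Run:
```python
from h import *
c=load('wrist')
print(cast(c,[[261,306]],.0987), cast(c,[[256.5,352.5]],.008))
print('objective base center',cast(c,[[261,216]],.0507))
```

```text
[[ 0.61988955 -0.19861427  0.0987    ]] [[ 0.61678062 -0.29922222  0.008     ]]
objective base center [[ 0.62011149 -0.18227759  0.0507    ]]
```

{"name": "play_rows", "arguments": {
  "targets": [
    {"x":0.03,"y":-0.6,"z":0,"rx":0,"ry":0,"rz":0,"jaw":-1},
    {"x":0.03,"y":-0.8,"z":0,"rx":0,"ry":0,"rz":0,"jaw":-1},
    {"x":0.03,"y":-0.46,"z":-0.2,"rx":0,"ry":0,"rz":0,"jaw":-1},
    {"x":0,"y":0,"z":-0.4,"rx":0,"ry":0,"rz":0,"jaw":-1},
    {"x":0,"y":0,"z":-0.4,"rx":0,"ry":0,"rz":0,"jaw":-1},
    {"x":0,"y":0,"z":-0.3,"rx":0,"ry":0,"rz":0,"jaw":-1},
    {"x":0,"y":0,"z":-0.2,"rx":0,"ry":0,"rz":0,"jaw":-1},
    {"x":0,"y":0,"z":0,"rx":0,"ry":0,"rz":0,"jaw":-1}
  ],
  "newtons": 45
}}

```text
time_s: 24.95
position: [0.6236, -0.2512, 0.0136]
tool_rot: [-180.0, -0.0, 90.0]
contact_force: [-0.1, 1.0, -1.0]
gripper_width: 0.351
```

{"name": "play_rows", "arguments": {
  "targets": [
    {"x":0,"y":-0.05,"z":-0.06,"rx":0,"ry":0,"rz":0,"jaw":-1},
    {"x":0,"y":0,"z":0,"rx":0,"ry":0,"rz":0,"jaw":-1},
    {"x":0,"y":0,"z":0,"rx":0,"ry":0,"rz":0,"jaw":-0.2},
    {"x":0,"y":0,"z":0,"rx":0,"ry":0,"rz":0,"jaw":0.1},
    {"x":0,"y":0,"z":0,"rx":0,"ry":0,"rz":0,"jaw":0.5},
    {"x":0,"y":0,"z":0,"rx":0,"ry":0,"rz":0,"jaw":1},
    {"x":0,"y":0,"z":0.2,"rx":0,"ry":0,"rz":0,"jaw":1},
    {"x":0,"y":0,"z":0.8,"rx":0,"ry":0,"rz":0,"jaw":1}
  ],
  "newtons": 45
}}

```text
time_s: 25.95
position: [0.6228, -0.2525, 0.0413]
tool_rot: [-179.9, -0.1, 90.0]
contact_force: [-0.6, 0.9, 0.8]
gripper_width: 1.004
```

{"name": "play_rows", "arguments": {
  "targets": [
    {"x":-0.2,"y":0,"z":1,"rx":0,"ry":0,"rz":0,"jaw":1},
    {"x":-0.5,"y":0.5,"z":1,"rx":0,"ry":0,"rz":0,"jaw":1},
    {"x":-0.8,"y":0.9,"z":1,"rx":0,"ry":0,"rz":0,"jaw":1},
    {"x":-0.7,"y":0.9,"z":0.5,"rx":0,"ry":0,"rz":0,"jaw":1},
    {"x":-0.7,"y":0.9,"z":0,"rx":0,"ry":0,"rz":0,"jaw":1},
    {"x":-0.7,"y":0.9,"z":0,"rx":0,"ry":0,"rz":0,"jaw":1},
    {"x":-0.5,"y":0.9,"z":0,"rx":0,"ry":0,"rz":0,"jaw":1},
    {"x":0,"y":0.5,"z":0,"rx":0,"ry":0,"rz":0,"jaw":1}
  ],
  "newtons": 45
}}

```text
time_s: 26.95
position: [0.5006, -0.0872, 0.148]
tool_rot: [179.9, 0.0, 90.0]
contact_force: [0.4, 0.6, 0.0]
gripper_width: 0.998
```

Run:
```python
from h import *
t=grab('top','t9.png');s=grab('scene','s9.png')
a=cv2.resize(t['pixels'][110:245,110:380,::-1],(800,400),interpolation=cv2.INTER_CUBIC)
cv2.imwrite('pics/v9.png',a)
b=cv2.resize(s['pixels'][140:305,150:410,::-1],(800,508),interpolation=cv2.INTER_CUBIC)
cv2.imwrite('pics/v9s.png',b)
```

```text
(no output)
```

View pics/v9.png

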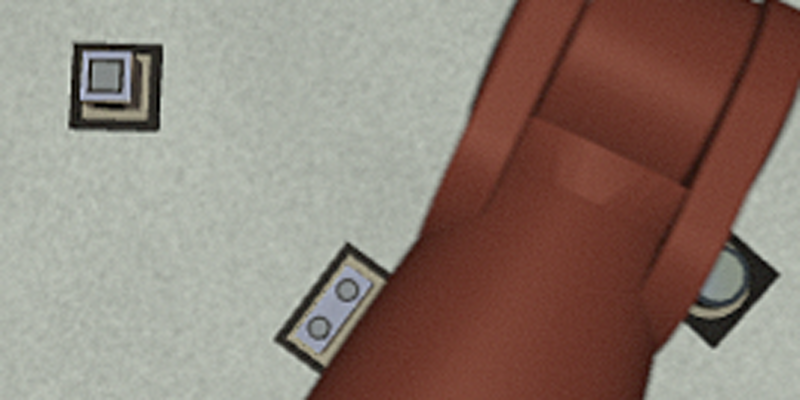

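View pics/v9s.png

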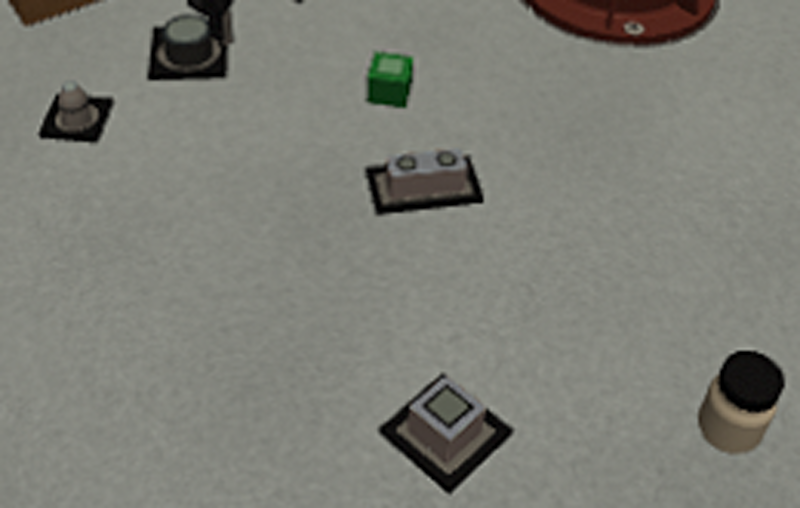

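{"name": "play_rows", "arguments": {
  "targets": [
    {"x":0,"y":0.5,"z":0.5,"rx":0,"ry":0,"rz":0,"jaw":1},
    {"x":0,"y":1,"z":0.5,"rx":0,"ry":0,"rz":0,"jaw":1},
    {"x":0,"y":1,"z":0.5,"rx":0,"ry":0,"rz":0,"jaw":1},
    {"x":0,"y":1,"z":0,"rx":0,"ry":0,"rz":0,"jaw":1},
    {"x":0,"y":1,"z":0,"rx":0,"ry":0,"rz":0,"jaw":1},
    {"x":0,"y":0.5,"z":0,"rx":0,"ry":0,"rz":0,"jaw":1},
    {"x":0,"y":0,"z":0,"rx":0,"ry":0,"rz":0,"jaw":1},
    {"x":0,"y":0,"z":0,"rx":0,"ry":0,"rz":0,"jaw":1}
  ],
  "newtons": 45
}}

```text
time_s: 28.05
position: [0.501, 0.0611, 0.1924]
tool_rot: [180.0, 0.0, 90.0]
contact_force: [0.1, 1.1, -0.3]
gripper_width: 1.002
```

Run:
```python
from h import *
t=grab('top','t10.png'); im=t['pixels'][:,:,::-1].copy(); old=cv2.imread('pics/t9.png')
tile=[cv2.resize(i[v-20:v+20,u-20:u+20],(200,200),interpolation=cv2.INTER_CUBIC) for i,u,v in [(im,348,145),(im,349,204),(old,149,139),(old,224,215)]]
cv2.imwrite('pics/v10.png',np.hstack(tile))
# predicted pixels of ideal part-top centres
for n,p in dict(obj_nose=[.6228,-.2534,.051],lens_top=[.4664,-.2553,.037],cube_top=[.629,.274,.041],sl=[.4328,.0718,.037]).items():
    u=project(t,p)[0]; b=dict(obj_nose=(348,145),lens_top=(349,204),cube_top=(149,139),sl=(224,215))[n]; print(n,u.round(1),'tile',((u-np.array(b)+20.5)*5).round())
```

```text
obj_nose [351.7 140.9] tile [121.  82.]
lens_top [351.7 202.5] tile [116.  95.]
cube_top [145.3 135.9] tile [84. 87.]
sl [222.7 213.8] tile [96. 97.]
```

View pics/v10.png

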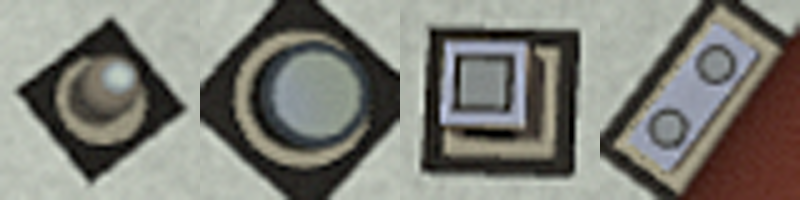

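View pics/t10.png

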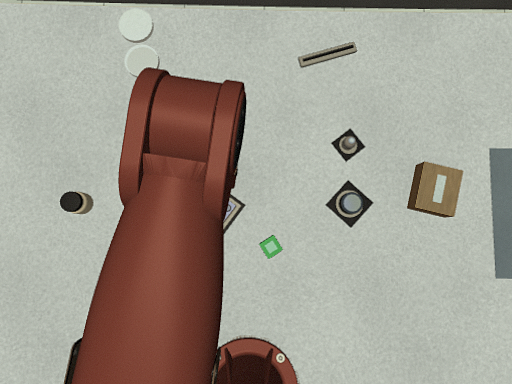

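```bash
python3 -c "
from rig import *
o=get_obs();print(o['time_s'],o['contact_force']);print(job_done())"
```

```text
28.1 [-0.13811174  0.72321007  0.08451541]
the job is handed in; nothing more can be done
None
```

All four parts are in their matching nests: I placed the slider bar, filter cube, lens cell and objective in that order. I handed the job in at about 28 s of the 102 s allowed; `job_done()` gives no verdict.

- **Position:** in the last top views each part's top centre lies within about 3 mm of its nest centre (limit 13 mm). The cube and slider look squarely lined up with their recesses.
- **Upright and seated:** the parts look upright and flat on their recess floors in the overhead and scene pictures. I did not measure seated height separately. At release each gripper height matched the recess floor to within about 1 mm of what I worked out from the pick-up.
- **Bystanders:** the bottle, the carton and the green cube look unmoved, and the gripper was clear of everything at hand-in.
- **Disagreements:** the top and wrist cameras differed by up to about 3 mm on the lens cell and 2 mm elsewhere. That is within the clearances, so I used values in between. My first move call was refused as "invalid input" and moved nothing; giving all seven fields in each row fixed it.

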